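Load the clip-spring pull gauge to its flagged mark, then release it

TASK

Clear the small jar out of the pull gauge's way and stand it wholly on the round cork mat. Then pull the gauge's upright grip plate out until its pointer is level with the mushroom-headed rider, without going a notch beyond, let go so that the ratchet holds it there, and leave it under load untouched for a good two seconds. Finally press the release button until the slide has run fully home, and come away, leaving everything else on the bench where it stood.

Things in the scene. Friction and masses are not known exactly. Their poses are not given: they have to be found in the camera images.
- gauge: Pull gauge fixed to the bench. Origin on the bench under the middle of the housing's front face; -x is the pull direction, z up. Grey housing x 0 to 160, y -35 to 35, top at z 76, on a dark base plate 160 x 110 x 10. An aluminium scale rail (x -200 to 0, y 58 to 74, top z 26) runs beside the slide's lane and carries three riders. The slide's bar is 10 wide, top at z 41.
- slide (a joint): Sprung slide, m: 0 home, grows as pulled out (gauge -x), end stop 0.122. Spring 3.5 N at home to 11 N far out, damped. A ratchet with notches every 14 mm (0.014, 0.028 ...) holds it at the last notch passed when let go. Each rider stands 2 mm beyond a notch: a pull to the rider or a few mm past it settles back about 2 mm short of the rider's middle.
- grip (a point): Point in the middle of the black upright grip plate at the slide's front end, 68 mm above the bench. Plate 14 thick (along the pull, gauge x), 50 wide (gauge y), from z 14 to 92. At home its middle is 65 mm in front of the housing (58 mm clear). The slide's bar joins it from behind, below z 41. Axes as the gauge.
- pointer (a point): Tip of the flat steel pointer (4 mm wide along x, at z 30) that sticks out from the grip plate towards the rail (gauge +y), moving with it; the tip ends 53 mm from the slide's centre line. Axes as the gauge.
- index: The mushroom-headed rider on the scale rail that marks the load wanted: foot 10 (along the rail) x 22 x 10, brass like the others, thin stem, round flat head 26 dia, 37 high in all. Origin under its middle, on the rail's top (26 mm above the bench). Fixed. Axes as the gauge.
- rider_a: A low plain block rider on the rail, 10 x 22 x 10, fixed, origin under its middle. Not the mark wanted.
- rider_b: Another low plain block rider, same as rider_a. Not the mark wanted. Riders stand 28 mm apart in any order.
- release (a joint): Round black release button on the housing's top, m: 0 up, 0.009 fully down; springs up by itself. About 4 to 6 N press it down; the ratchet lets go from about 0.005. It dips as the slide clicks over notches. Hold it down while the slide runs home (about 1 s) or the ratchet catches again.
- release_top (a point): Middle of the release button's top face, 22 mm dia, 93 mm above the bench when up, 17 mm above the housing's top. Axes as the gauge.
- jar: Small clear glass jar with a white cap, 48 dia, 72 high, about 0.14 kg, standing in the lane in front of the grip plate. Origin at the centre of its underside.
- mat: Round cork mat fixed on the bench to one side, 100 dia, 5 thick. Origin at the centre of its underside.
- beaker: Bystander: empty glass beaker, 76 dia, 85 high, on the side without the mat. Origin at the centre of its underside.
- reagent: Bystander: amber bottle with black cap, 62 dia, 130 high, beyond the mat. Origin at the centre of its underside.
- flask_ring: Bystander: black rubber flask ring, 80 dia, 25 high, on the robot's side of the mat. Origin at the centre of its underside.
- wash: Bystander: white plastic bottle, 60 dia, 150 high, beyond the beaker. Origin at the centre of its underside.
- vial: Bystander: tiny vial, 26 dia, 55 high, beside the grip plate (gauge -y side). Origin at the centre of its underside.
- boss: Bystander: aluminium clamp boss, block 50 x 30 x 30 with two screws, beside the housing (gauge -y side). Origin at the centre of its underside.
- dish: Bystander: small white dish, 64 dia, 18 high, beside the housing (gauge +y side). Origin at the centre of its underside.

How it is judged:
By the outcome, as a careful person would: the job done as asked, in the order asked, and still so for the second after the job is handed in, with the robot touching nothing.
It also fails if it takes over 64 s, if anything falls off the work surface, if the arm or the gripper's body presses on something with over 40 N, if the wrist force passes 120 N, or if a joint passes its speed limit or range.

ROBOT

A 6-joint arm with a two-finger parallel gripper is mounted at the origin on the work surface. World frame = base frame: x ahead of the robot, y to its left, z up, the work surface at z = 0. Lengths are in mm, angles in rad, forces in N, time in s.
With the tool pointing down it reaches from about 400 to 825 mm from the base axis. Payload 7 kg.
Tool frame: the origin (TCP) lies midway between the tips of the shut fingers; the grasp point (between the pads) lies 19 mm behind it; z points along the fingers, y is the line along which they close (so a half turn about z gives the same grasp; the last joint's range is limited). The gripper opens to 88 mm and grips with 3 to 60 N. Pads are 19 mm wide; open, the fingers measure 130 mm over their backs; the gripper's body (78 mm by 193 mm) begins 47 mm behind the grasp point.
Start: joints at [-1.023, 0.359, 0.012, 0, -1.224, -0.288], TCP at [173.373, -652.332, 226.561] pointing down, gripper open.
Joint ranges: [-3.07, 3.07], [-1.43, 2.12], [-1.02, 1.25], [-3.03, 1.67], [-3.05, -0], [-3.03, 3.03]. Speed limits (rad/s): [2.39, 2.39, 3.01, 3.14, 3.14, 3.14].

INTERFACE

Orientations are given as [roll, pitch, yaw] about the fixed x, y, z axes, in that order (R = Rz(yaw) Ry(pitch) Rx(roll)).
In Python, from workcell import r gives the robot as it stands. The module is installed in compiled form; this text tells all that it offers.
- The arm moves only by the shell command python3 -m crank 'ROWS' [OPENING] [FORCE]. ROWS is JSON, a list of rows, each a list of 4 numbers: the shift along the tool's x, y, z in m, then the turn about the tool's z in rad. In form: [[tx, ty, tz, twist], ...]. A call has 1 to 8 rows; each row is the pose to reach, as a shift and turn from the pose commanded when the call began, along the tool's axes at that moment; what a row does not reach only later rows make up. A row lasts 1/10 s, in which the tool goes at most 50 mm and 8.59 degrees, less where a joint would pass 70% of its speed; a pose out of reach is approached as far as the arm can. A call with a gripper value outside its range is refused whole. OPENING is the opening, from 0 (shut) to 1 (fully open), set as the call begins (- or left out, the last holds). The fingers move at their own pace and stop on an object; FORCE is the grip in N (left out, the last holds). Time passes only in rows, so rows that repeat a pose let the fingers close. It gives the time, the measured TCP pose, the force, the opening and the grip force at its end, in the units of the state.
- r.get_state(): the state, without advancing time (a new reading comes with each control period).
- r.camera(name): name is "scene" or "top" or "wrist"; returns (picture, depth): 480x640x3 uint8, blue, green, red; 480x640 float32, mm along the optical axis (not along the pixel's ray), 0 where there is no reading.
- r.camera_info(name): a dict with "fx", "fy", "cx", "cy" (pixels), "extrinsics" (4x4, takes a point from camera to world coordinates); the wrist camera has in their place "tool_from_camera" (4x4, takes a point from camera to tool coordinates, whose origin is the TCP and whose axes are the flange's). Camera axes: x right, y up, looking along -z (the intrinsics and any distortion apply to the point x, -y, -z); pixel columns grow to the right and rows downward; lengths in mm; the calibration is good to about 2 mm. A picture is of the moment at which its call begins: read the wrist's pose just before it. camera_info takes no time and is no camera call.
- r.hand_in(): hands the job in; it is judged then, once.
The state is a dict: "clock": time; "joints": joint angles; "qd": joint speeds; "joint_efforts": joint torques, N m; "position": TCP position; "tool_rot": TCP orientation; "wrist_force": force on the tool from outside, world axes, zero at the start; "ft_torque": the same for the moment, N m; "grip_width": finger opening in mm; "grasp_force": force on a finger pad.
Only numpy, scipy, OpenCV 4.12 (cv2) and the standard library are available. Lean on these libraries where they do the work, as an engineer would, in place of code of your own. Each camera call takes 0.05 s, during which the arm holds its last target. There are 200 camera calls.

## Working session

There is one attempt and no reset: what is moved stays moved. The work goes in short steps, Python scripts to look and compute and a shell command to move; the robot and the scene stay as the last step left them, time stands still between calls to the robot, and variables do not carry over. Pictures are saved under pics/ and viewed, at most 10 in all, crops included, and the job is handed in when it is done.

```bash
mkdir -p pics
cat > h.py <<'E'
import numpy as np, cv2
from workcell import r
from scipy.spatial.transform import Rotation as R
def cloud(name):
    s=r.get_state(); im,d=r.camera(name); i=r.camera_info(name)
    v,u=np.mgrid[0:480,0:640]
    p=np.stack([(u-i['cx'])/i['fx']*d,-(v-i['cy'])/i['fy']*d,-d],-1)
    if 'extrinsics' in i: T=np.array(i['extrinsics'])
    else:
        M=np.eye(4);M[:3,:3]=R.from_euler('xyz',s['tool_rot']).as_matrix();M[:3,3]=s['position'];T=M@np.array(i['tool_from_camera'])
    P=p@T[:3,:3].T+T[:3,3]; P[d==0]=np.nan
    return im,P
E
python3 - <<'E'
from h import *
print(r.get_state())
for n in('scene','top'):
    print({k:np.round(v,3).tolist() if not isinstance(v,str) else v for k,v in r.camera_info(n).items()})
    im,P=cloud(n); cv2.imwrite(f'pics/{n}0.png',im); np.save(f'{n}.npy',P)
E
```

```text
{'clock': 0.0, 'joints': array([-1.02292258e+00,  3.59385247e-01,  1.10656798e-02, -3.68792157e-04,
       -1.22408679e+00, -2.88087042e-01]), 'qd': array([-6.88158017e-04, -6.78609637e-07, -1.01224847e-03, -3.04242802e-04,
        7.29635676e-04, -9.77024441e-04]), 'joint_efforts': array([ 1.04900992e-03, -5.82720709e+01,  2.93060321e+01,  6.99753106e+00,
        6.84678686e-03, -1.65378224e-04]), 'position': array([ 173.23840152, -651.88790866,  225.62335001]), 'tool_rot': array([ 3.13995046e+00, -1.25086739e-04, -2.88193145e+00]), 'wrist_force': array([0.40360796, 0.52087065, 0.09346333]), 'ft_torque': array([ 0.00343818,  0.03398583, -0.04261628]), 'grasp_force': 0.0, 'grip_width': 87.70751423222198}
{'fx': 588.696, 'fy': 588.696, 'cx': 316.87, 'cy': 242.885, 'extrinsics': [[-0.176, -0.638, 0.75, 1489.492], [0.984, -0.098, 0.148, 172.655], [-0.021, 0.764, 0.645, 865.323], [0.0, 0.0, 0.0, 1.0]]}
{'fx': 525.281, 'fy': 525.281, 'cx': 316.176, 'cy': 237.477, 'extrinsics': [[0.015, 0.994, -0.11, 421.203], [-1.0, 0.015, -0.002, -20.044], [-0.001, 0.11, 0.994, 1398.099], [0.0, 0.0, 0.0, 1.0]]}
```

View pics/top0.png

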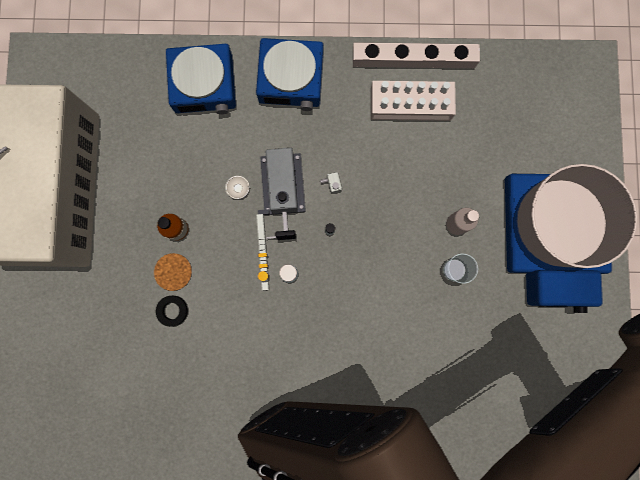

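View pics/scene0.png

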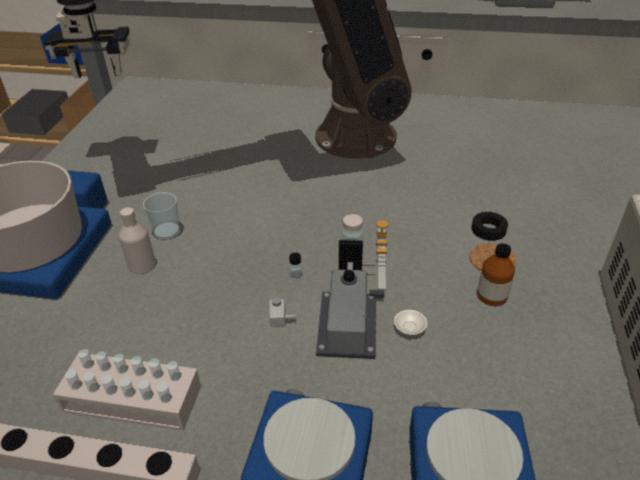

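The top view shows the gauge at (283,180) pulling towards the robot. The grip plate is at (286,236), the button at (282,197), the jar at (288,273), the mat at (172,272), the riders on the rail at (263,255–276) and the round head nearest the robot. The vial is at (330,229) and the flask ring at (172,311).

Run:
```python
from h import *
im=cv2.imread('pics/top0.png');P=np.load('top.npy')
def reg(n,u0,u1,v0,v1,z0,z1,rect=False):
    Q=P[v0:v1,u0:u1].reshape(-1,3);Q=Q[(Q[:,2]>z0)&(Q[:,2]<z1)]
    if len(Q)==0: print(n,'none');return
    lo,hi=Q.min(0),Q.max(0)
    print(n,len(Q),'med',np.round(np.median(Q,0),1),'mid',np.round((lo+hi)/2,1),'size',np.round(hi-lo,1))
    if rect: print('   rect',cv2.minAreaRect(Q[:,:2].astype(np.float32)))
reg('jar',272,305,258,290,60,85)
reg('mat',145,200,245,298,3,12)
reg('ring',150,192,292,330,15,35)
reg('grip',268,302,224,248,80,105,True)
reg('button',270,295,185,210,84,105)
reg('housing',262,302,145,212,70,82,True)
reg('rail',254,272,210,294,20,31,True)
reg('riders',254,272,245,290,31,45,True)
reg('head',254,276,260,290,52,75)
reg('pointer',264,278,228,244,22,40)
reg('vial',320,340,220,240,45,65)
reg('reagent',155,190,210,245,115,145)
reg('dish',222,252,172,202,10,30)
reg('base',255,310,145,216,5,16,True)
```

```text
jar 226 med [477.6  52.9  73.1] mid [477.6  52.9  71.3] size [40.3 40.7 19. ]
mat 1431 med [480.8 362.8   5.8] mid [481.3 364.7   7.5] size [139.4 149.7   8.9]
ring 559 med [376.8 356.3  25.8] mid [376.6 357.   24.6] size [77.3 80.1 19. ]
grip 119 med [575.7  60.9  92.2] mid [575.6  61.5  90.1] size [17.5 50.1 18.4]
   rect ((575.6095581054688, 61.449703216552734), (13.974732398986816, 49.971893310546875), 5.403179168701172)
button 75 med [670.2  70.8  92.8] mid [677.9  75.9  92.4] size [38.4 48.3 16.4]
housing 1503 med [722.6  76.5  77. ] mid [718.8  76.3  76. ] size [162.4  80.8  11.9]
   rect ((719.8923950195312, 75.82359313964844), (160.63621520996094, 69.97517395019531), 5.572895050048828)
rail 401 med [564.9 125.   26.3] mid [541.2 121.3  25.5] size [208.8  38.1  10.9]
   rect ((541.256591796875, 117.3276596069336), (209.5526123046875, 34.3937873840332), 4.132477760314941)
riders 81 med [501.3 120.2  36.1] mid [495.1 119.9  37. ] size [111.7  26.8  11.8]
   rect ((495.2630920410156, 119.66505432128906), (111.10926055908203, 21.126773834228516), 5.996508598327637)
head 79 med [469.2 116.7  63.9] mid [470.4 117.8  62.9] size [23.  23.1 15.4]
pointer 28 med [572.3 113.3  29.4] mid [572.7 105.9  30.5] size [32.2 30.2 12.9]
vial 73 med [595.4 -52.   55.1] mid [596.2 -52.   53.3] size [25.4 20.8 14.6]
reagent 123 med [592.2 354.4 130.9] mid [593.4 354.8 127.1] size [27.3 28.1 20.3]
dish 266 med [710.8 200.6  15. ] mid [707.1 195.6  18.6] size [61.9 62.2 17. ]
base 829 med [722.2  41.5  10.6] mid [731.6  78.7  10.5] size [193.9 149.6  10.9]
   rect ((731.091552734375, 78.50801086425781), (193.28208923339844, 146.80450439453125), 0.9841240644454956)
```

```bash
cat > go.py <<'E'
import sys
from h import *
# usage: go.py x y z yaw -> shift in tool axes (m) and twist
x,y,z,w=map(float,sys.argv[1:5]); s=r.get_state()
M=R.from_euler('xyz',s['tool_rot']).as_matrix()
d=(w-s['tool_rot'][2]+np.pi)%(2*np.pi)-np.pi
print(np.round(M.T@(np.array([x,y,z])-s['position'])/1000,4),'twist',round(-d,4),'j',np.round(s['joints'],2))
E
python3 go.py 450 -350 230 -2.356
python3 - <<'E'
from h import *
im=cv2.imread('pics/top0.png');P=np.load('top.npy')
hsv=cv2.cvtColor(im,cv2.COLOR_BGR2HSV);m=(hsv[...,0]<20)&(hsv[...,1]>110);m[:247]=0;m[295:]=0;m[:,:148]=0;m[:,197:]=0
Q=P[m];Q=Q[(Q[:,2]>1)&(Q[:,2]<9)];print('mat',cv2.minEnclosingCircle(Q[:,:2].astype(np.float32)),Q.mean(0))
E
```

```text
[-0.345   0.2208 -0.004 ] twist -0.5259 j [-1.02  0.36  0.01 -0.   -1.22 -0.29]
mat ((479.1360778808594, 363.3703918457031), 50.0399169921875) [479.4947156  363.69236362   5.55895435]
```

```bash
python3 -m crank '[[-0.345,0.221,-0.004,-0.526],[-0.345,0.221,-0.004,-0.526],[-0.345,0.221,-0.004,-0.526],[-0.345,0.221,-0.004,-0.526],[-0.345,0.221,-0.004,-0.526],[-0.345,0.221,-0.004,-0.526],[-0.345,0.221,-0.004,-0.526],[-0.345,0.221,-0.004,-0.526]]' 1; python3 go.py 477.6 52.9 160 -2.356
```

```text
clock: 0.9
position: [444.3, -355.4, 230.4]
tool_rot: [3.141, 0.0, -2.356]
wrist_force: [0.3, -0.6, 0.4]
grip_width: 87.3
grasp_force: 0.0
[-0.3124  0.2651  0.0705] twist 0.0002 j [-0.33  0.18 -0.22 -0.   -1.17 -0.45]
```

```bash
python3 -m crank '[[-0.312,0.265,0.07,0],[-0.312,0.265,0.07,0],[-0.312,0.265,0.07,0],[-0.312,0.265,0.07,0],[-0.312,0.265,0.07,0],[-0.312,0.265,0.07,0],[-0.312,0.265,0.07,0],[-0.312,0.265,0.07,0]]' 0.9;  python3 -m crank '[[0,0,0,0],[0,0,0,0]]'; python3 go.py 477.6 52.9 160 -2.356
python3 - <<'E'
from h import *
im,P=cloud('wrist');cv2.imwrite('pics/w1.png',im);np.save('w1.npy',P)
E
```

```text
clock: 1.7
position: [474.8, 37.7, 162.8]
tool_rot: [-3.142, 0.0, -2.356]
wrist_force: [1.5, -0.6, 0.5]
grip_width: 78.9
grasp_force: 0.0
clock: 1.9
position: [474.9, 36.8, 162.6]
tool_rot: [3.141, -0.001, -2.353]
wrist_force: [-0.8, -1.0, 0.2]
grip_width: 78.8
grasp_force: 0.0
[-0.0133  0.0094  0.0026] twist 0.0033 j [ 0.49  0.08 -0.5  -0.   -0.98 -1.27]
```

View pics/w1.png

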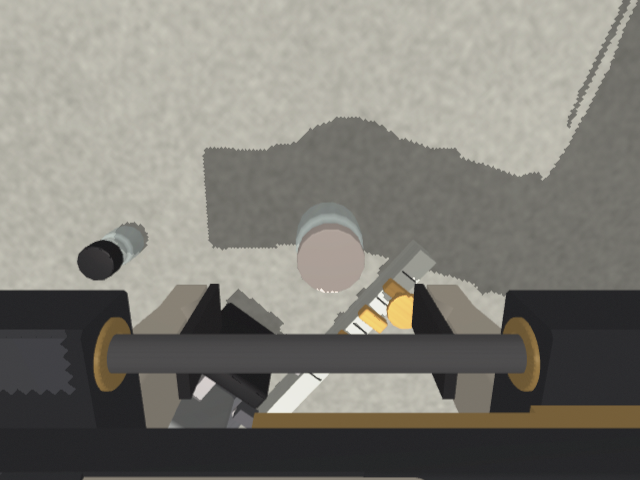

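The wrist view shows the jar cap at (330,258), between the open fingers. The mushroom head is at (401,310), to the left of the right finger, and the vial is at (100,258).

```bash
python3 - <<'E'
from h import *
P=np.load('w1.npy')
for n,u0,u1,v0,v1,z0,z1 in[('jar',290,372,220,300,67,80),('head',384,414,288,332,55,70)]:
    Q=P[v0:v1,u0:u1].reshape(-1,3);Q=Q[(Q[:,2]>z0)&(Q[:,2]<z1)]
    print(n,len(Q),Q.mean(0).round(1),cv2.minEnclosingCircle(Q[:,:2].astype(np.float32)))
E
python3 go.py 477.6 52.9 90 -2.356;python3 go.py 477.6 52.9 23 -2.356
```

```text
jar 3523 [477.7  52.1  72.9] ((478.4897155761719, 52.88224792480469), 21.678882598876953)
head 797 [471.6 114.1  63.8] ((470.15484619140625, 117.19132995605469), 13.23503589630127)
[-0.014   0.0102  0.0728] twist 0.0015 j [ 0.49  0.08 -0.5  -0.   -0.98 -1.27]
[-0.0141  0.0101  0.1398] twist 0.0015 j [ 0.49  0.08 -0.5  -0.   -0.98 -1.27]
```

Wrist and top views agree on the jar and the index. Descending and gripping.

```bash
python3 -m crank '[[-0.014,0.010,0.02,0],[-0.014,0.010,0.05,0],[-0.014,0.010,0.08,0],[-0.014,0.010,0.11,0],[-0.014,0.010,0.13,0],[-0.014,0.010,0.139,0],[-0.014,0.010,0.139,0],[-0.014,0.010,0.139,0]]'; python3 -m crank '[[0,0,0,0],[0,0,0,0],[0,0,0,0],[0,0,0,0],[0,0,0,0],[0,0,0,0],[0,0,0,0],[0,0,0,0]]' 0.3 15
```

```text
clock: 2.75
position: [478.8, 52.3, 24.8]
tool_rot: [-3.141, 0.001, -2.357]
wrist_force: [0.8, -0.0, 0.3]
grip_width: 78.7
grasp_force: 0.0
clock: 3.55
position: [478.2, 52.8, 24.3]
tool_rot: [-3.141, 0.0, -2.356]
wrist_force: [-2.4, 0.1, 5.8]
grip_width: 47.1
grasp_force: 15.0
```

```bash
python3 -m crank '[[0,0,-0.02,0],[0,0,-0.04,0],[0,0,-0.06,0],[0,0,-0.08,0],[0,0,-0.1,0],[0,0,-0.1,0],[0,0,-0.1,0]]'; python3 go.py 479.3 363.5 124 -3.05
```

```text
clock: 4.25
position: [477.9, 52.7, 123.8]
tool_rot: [3.141, 0.0, -2.356]
wrist_force: [0.1, -0.2, -1.1]
grip_width: 47.3
grasp_force: 15.0
[-0.2208  0.2188 -0.    ] twist 0.6939 j [ 0.52  0.14 -0.55 -0.   -0.89 -1.3 ]
```

```bash
python3 -m crank '[[-0.028,0.027,0,0.09],[-0.056,0.055,0,0.18],[-0.084,0.082,0,0.27],[-0.112,0.11,0,0.36],[-0.14,0.138,0,0.45],[-0.168,0.165,0,0.54],[-0.196,0.192,0,0.63],[-0.221,0.219,0,0.694]]';python3 -m crank '[[0,0,0,0],[0,0,0,0]]'; python3 go.py 479.3 363.5 30.5 -3.05
```

```text
clock: 5.05
position: [478.7, 364.9, 122.1]
tool_rot: [-3.14, -0.002, -3.053]
wrist_force: [1.1, -0.7, -1.4]
grip_width: 47.4
grasp_force: 15.0
clock: 5.25
position: [478.4, 363.8, 121.9]
tool_rot: [-3.139, -0.003, -3.048]
wrist_force: [-1.4, -0.5, -1.7]
grip_width: 47.0
grasp_force: 15.0
[-0.0011 -0.0001  0.0914] twist 0.0017 j [ 0.97  0.33 -0.29 -0.   -0.96 -2.45]
```

```bash
python3 -m crank '[[0,0,0.025,0],[0,0,0.05,0],[0,0,0.07,0],[0,0,0.08,0],[0,0,0.086,0],[0,0,0.089,0],[0,0,0.091,0],[0,0,0.091,0]]';python3 -m crank '[[0,0,0,0],[0,0,0,0]]'
```

```text
clock: 6.05
position: [479.6, 364.0, 33.5]
tool_rot: [3.141, 0.001, -3.05]
wrist_force: [0.5, -0.5, -0.4]
grip_width: 47.3
grasp_force: 15.0
clock: 6.25
position: [479.6, 364.1, 33.6]
tool_rot: [3.141, 0.001, -3.05]
wrist_force: [0.4, 0.3, -0.1]
grip_width: 47.2
grasp_force: 15.0
```

```bash
python3 -m crank '[[0,0,0.001,0],[0,0,0.002,0],[0,0,0.003,0],[0,0,0.004,0],[0,0,0.004,0],[0,0,0.004,0]]'
```

```text
clock: 6.85
position: [479.4, 363.8, 29.3]
tool_rot: [3.142, 0.0, -3.05]
wrist_force: [-1.5, -0.8, 3.3]
grip_width: 47.1
grasp_force: 15.0
```

Contact is felt (about 3 N more). Open to 0.85, wait, then rise.

```bash
python3 -m crank '[[0,0,0,0],[0,0,0,0],[0,0,0,0],[0,0,0,0],[0,0,0,0],[0,0,0,0]]' 0.8; python3 -m crank '[[0,0,-0.02,0],[0,0,-0.05,0],[0,0,-0.08,0],[0,0,-0.12,0],[0,0,-0.16,0],[0,0,-0.16,0],[0,0,-0.16,0]]'; python3 go.py 574.7 61.5 150 -1.475
python3 - <<'E'
from h import *
im,P=cloud('wrist');Q=P[(P[...,2]>70)&(P[...,2]<84)];Q=Q[np.hypot(Q[:,0]-480,Q[:,1]-364)<45];print(len(Q),Q.mean(0),cv2.minEnclosingCircle(Q[:,:2].astype(np.float32)))
im,P=cloud('top');cv2.imwrite('pics/t2.png',cv2.resize(im[200:320,130:310],None,fx=4,fy=4));np.save('top2.npy',P)
E
```

```text
clock: 7.45
position: [479.4, 363.8, 29.0]
tool_rot: [-3.142, -0.0, -3.05]
wrist_force: [0.4, -0.3, -0.6]
grip_width: 70.0
grasp_force: 0.0
clock: 8.15
position: [479.6, 364.2, 190.2]
tool_rot: [3.139, 0.002, -3.05]
wrist_force: [-0.2, -0.2, -0.4]
grip_width: 70.2
grasp_force: 0.0
[-0.0669 -0.3102  0.0397] twist -1.5749 j [ 0.97  0.26 -0.21 -0.   -1.1  -2.45]
3180 [478.82773517 363.20251605  77.78249534] ((479.9528503417969, 363.2314453125), 21.664260864257812)
```

View pics/t2.png

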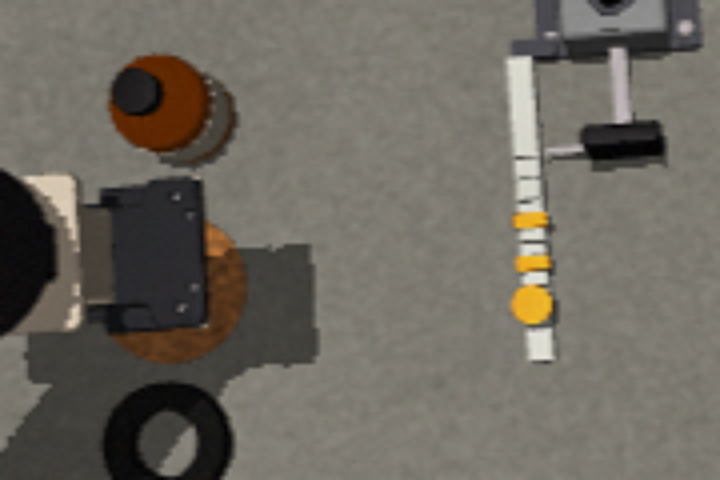

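The picture shows the jar under the gripper on the mat (centre about (175,290)), with its cap at z 78 from the wrist depth. The lane is clear, the plate is at (622,142), and the round head is nearest the robot at (532,305).

```bash
python3 -m crank '[[0,-0.03,0,-0.14],[0,-0.07,0,-0.28],[-0.01,-0.11,0,-0.42],[-0.02,-0.15,0,-0.56],[-0.03,-0.19,0,-0.7],[-0.04,-0.23,0,-0.84],[-0.055,-0.27,0,-0.98],[-0.067,-0.31,0,-1.12]]' 0.5;python3 -m crank '[[0,0,0,-0.14],[0,0,0,-0.28],[0,0,0,-0.42],[0,0,0,-0.455],[0,0,0,-0.455]]'; python3 go.py 575.6 61.7 120 -1.475;python3 go.py 575.6 61.7 49 -1.475
```

```text
clock: 9.05
position: [574.5, 59.4, 187.6]
tool_rot: [3.14, -0.002, -1.924]
wrist_force: [0.8, 0.1, 1.2]
grip_width: 44.1
grasp_force: 0.0
clock: 9.55
position: [573.9, 60.9, 187.5]
tool_rot: [3.139, -0.001, -1.475]
wrist_force: [0.2, -0.4, -0.3]
grip_width: 43.9
grasp_force: 0.0
[-0.0007 -0.0019  0.0675] twist 0.0002 j [ 0.44  0.23 -0.26 -0.   -1.08 -0.35]
[-0.0008 -0.0021  0.1385] twist 0.0002 j [ 0.44  0.23 -0.26 -0.   -1.08 -0.35]
```

```bash
python3 -m crank '[[-0.001,-0.002,0.025,0],[-0.001,-0.002,0.05,0],[-0.001,-0.002,0.075,0],[-0.001,-0.002,0.1,0],[-0.001,-0.002,0.12,0],[-0.001,-0.002,0.133,0],[-0.001,-0.002,0.138,0],[-0.001,-0.002,0.138,0]]';python3 -m crank '[[0,0,0,0],[0,0,0,0],[0,0,0,0],[0,0,0,0],[0,0,0,0],[0,0,0,0],[0,0,0,0],[0,0,0,0]]' 0.05 25
```

```text
clock: 10.35
position: [576.2, 62.3, 50.4]
tool_rot: [3.14, -0.001, -1.475]
wrist_force: [-0.7, -0.2, 0.2]
grip_width: 43.7
grasp_force: 0.0
clock: 11.15
position: [576.4, 62.5, 51.5]
tool_rot: [-3.141, -0.0, -1.475]
wrist_force: [-2.6, 1.1, 4.7]
grip_width: 13.8
grasp_force: 25.0
```

```bash
python3 -m crank '[[0,0.005,0,0],[0,0.011,0,0],[0,0.018,0,0],[0,0.025,0,0],[0,0.032,0,0],[0,0.039,0,0],[0,0.045,0,0],[0,0.05,0,0]]';python3 -m crank '[[0,0.006,0,0],[0,0.012,0,0],[0,0.018,0,0],[0,0.024,0,0],[0,0.03,0,0],[0,0.035,0,0],[0,0.038,0,0],[0,0.04,0,0]]'; python3 -m crank '[[0,0,0,0],[0,0,0,0]]'
python3 - <<'E'
from h import *
s=r.get_state();print(s['position'],np.hypot(*(s['position'][:2]-[576.4,62.5])))
im,P=cloud('top');np.save('t3.npy',P);cv2.imwrite('pics/t3.png',cv2.resize(im[200:320,210:330],None,fx=5,fy=5,interpolation=cv2.INTER_CUBIC))
im,P=cloud('scene');cv2.imwrite('pics/s3.png',cv2.resize(im[200:350,290:450],None,fx=4,fy=4,interpolation=cv2.INTER_CUBIC))
E
```

```text
clock: 11.95
position: [529.4, 58.0, 51.5]
tool_rot: [-3.136, 0.0, -1.474]
wrist_force: [14.4, -5.0, -8.0]
grip_width: 13.9
grasp_force: 25.0
clock: 12.75
position: [489.6, 54.1, 51.5]
tool_rot: [-3.137, 0.0, -1.474]
wrist_force: [14.2, -5.9, -8.1]
grip_width: 13.9
grasp_force: 25.0
clock: 12.95
position: [489.2, 54.0, 51.5]
tool_rot: [-3.138, 0.0, -1.474]
wrist_force: [10.3, -5.0, -4.6]
grip_width: 14.1
grasp_force: 25.0
[489.16379066  54.00538687  51.4822061 ] 87.6488144381909
```

View pics/s3.png

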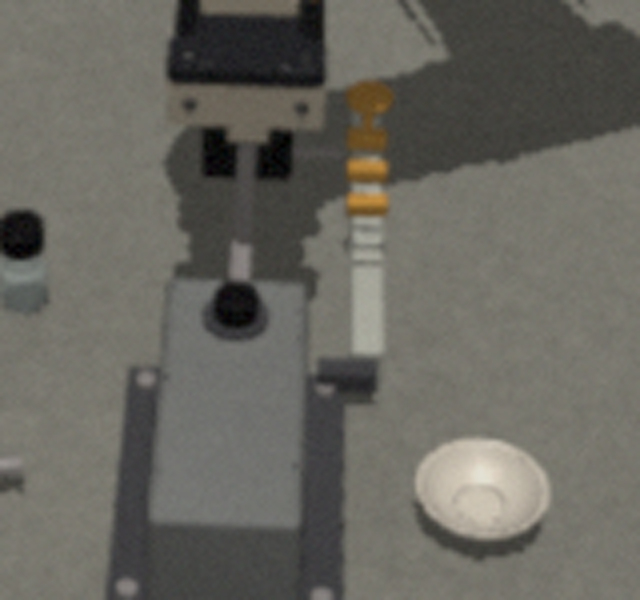

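The scene crop shows the pointer at (325,152), between the second block at (366,168) and the mushroom's foot at (367,138), consistent with about 12 mm left. Pulling on.

```bash
python3 -m crank '[[0,0.003,0,0],[0,0.006,0,0],[0,0.009,0,0],[0,0.012,0,0],[0,0.014,0,0],[0,0.015,0,0],[0,0.015,0,0],[0,0.015,0,0]]'
python3 - <<'E'
from h import *
s=r.get_state();print(s['position'],np.hypot(*(s['position'][:2]-[576.4,62.5])))
im,P=cloud('scene');np.save('s4.npy',P);cv2.imwrite('pics/s4.png',cv2.resize(im[210:265,330:410],None,fx=8,fy=8,interpolation=cv2.INTER_CUBIC))
E
```

```text
clock: 13.85
position: [474.6, 52.6, 51.5]
tool_rot: [-3.137, 0.0, -1.474]
wrist_force: [11.7, -5.4, -7.3]
grip_width: 13.7
grasp_force: 25.0
[474.62589854  52.61288318  51.51673485] 102.25322883259473
```

View pics/s4.png

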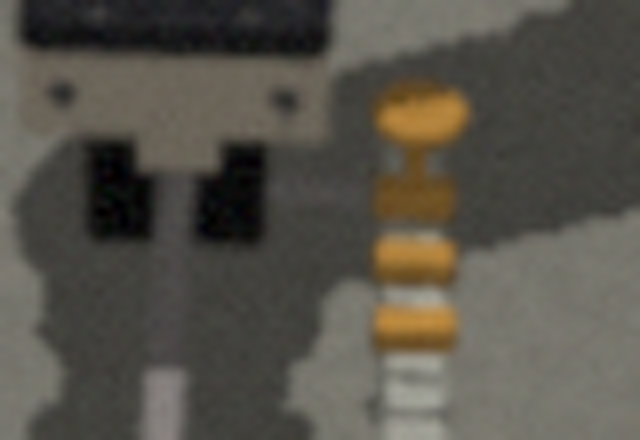

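The pointer at (315,190) is level with the mushroom's foot (rows 175–215). Now I let go and retreat upwards.

```bash
python3 -m crank '[[0,0,0,0],[0,0,0,0],[0,0,0,0],[0,0,0,0],[0,0,0,0],[0,0,0,0],[0,0,0,0],[0,0,0,0]]' 0.5; python3 -m crank '[[0,0,-0.02,0],[0,0,-0.04,0],[0,0,-0.06,0],[0,0,-0.08,0],[0,0,-0.1,0],[0,0,-0.12,0],[0,0,-0.13,0],[0,0,-0.13,0]]'
python3 - <<'E'
from h import *
im,P=cloud('wrist');np.save('w5.npy',P);cv2.imwrite('pics/w5.png',im)
Q=P[(P[...,2]>86)&(P[...,2]<97)];print(len(Q),Q.mean(0) if len(Q) else '')
im,P=cloud('scene')
Q=P[210:262,330:372].reshape(-1,3);Q=Q[(Q[:,2]>60)&(Q[:,2]<96)&(Q[:,0]<600)];print('scene plate',len(Q),Q.mean(0),Q.max(0),Q.min(0))
E
```

```text
clock: 14.7
position: [471.9, 52.4, 51.1]
tool_rot: [3.142, 0.0, -1.475]
wrist_force: [-0.4, -0.7, -0.5]
grip_width: 43.9
grasp_force: 0.0
clock: 15.5
position: [472.6, 52.7, 182.2]
tool_rot: [-3.139, 0.001, -1.475]
wrist_force: [0.3, 0.4, -0.5]
grip_width: 44.1
grasp_force: 0.0
2264 [523.08503397  54.94496134  92.26941992]
scene plate 362 [483.92869705  51.85047986  80.16573175] [491.95038481  76.65351638  95.46384548] [467.59408233  26.35080565  60.07309053]
```

View pics/w5.png

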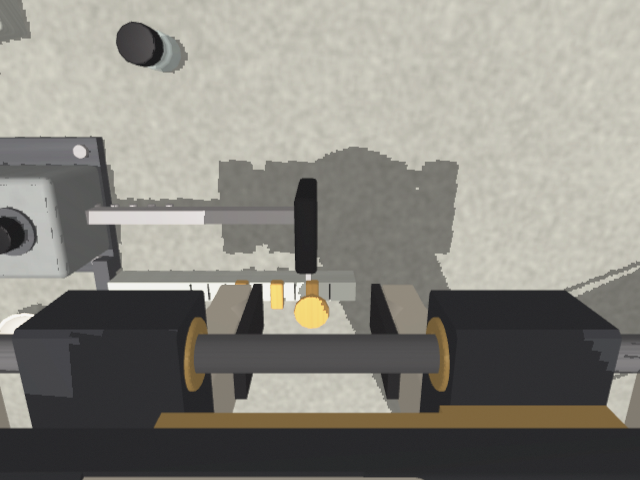

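The wrist view shows the plate standing free at (307,225), its pointer at (307,278) by the mushroom's foot at (312,288). The ratchet is holding. I move over the button while the hold time runs.

```bash
python3 - <<'E'
from h import *
P=np.load('w5.npy')
Q=P[170:280,285:325].reshape(-1,3);Q=Q[(Q[:,2]>88)&(Q[:,2]<96)];rc=cv2.minAreaRect(Q[:,:2].astype(np.float32));print('plate',rc, 'slide',np.hypot(*(np.array(rc[0])-[575.6,61.7])))
P=np.load('top.npy');Q=P[185:210,270:295].reshape(-1,3);Q=Q[(Q[:,2]>90)&(Q[:,2]<97)];print('btn',len(Q),Q.mean(0),cv2.minEnclosingCircle(Q[:,:2].astype(np.float32)))
Q=P[185:210,270:295].reshape(-1,3);Q=Q[(Q[:,2]>86)&(Q[:,0]<690)&(Q[:,0]>650)];print('btn',len(Q),Q.mean(0))
E
python3 go.py 640 68.5 180 -1.475
```

```text
plate ((479.4266357421875, 51.78002166748047), (13.62983226776123, 50.09767150878906), 5.4452362060546875) slide 96.68361786147408
btn 51 [670.77542639  70.60273275  93.72831188] ((670.1270751953125, 70.25048065185547), 11.082634925842285)
btn 63 [669.77165314  70.70013967  93.48634943]
[-0.     -0.1693  0.0002] twist -0.0 j [ 0.53  0.06 -0.48 -0.   -1.03 -0.43]
```

```bash
python3 -m crank '[[0,-0.04,0,0],[0,-0.08,0,0],[0,-0.12,0,0],[0,-0.16,0,0],[0,-0.199,0,0],[0,-0.199,0,0],[0,-0.199,0,0],[0,-0.199,0,0]]' 0; python3 -m crank '[[0,0,0,0],[0,0,0,0],[0,0,0,0],[0,0,0,0],[0,0,0,0],[0,0,0,0],[0,0,0,0],[0,0,0,0]]'; python3 go.py 670.3 70.5 110 -1.475
python3 - <<'E'
from h import *
im,P=cloud('wrist')
Q=P[(P[...,2]>89)&(P[...,2]<97)];Q=Q[np.hypot(Q[:,0]-670,Q[:,1]-70.5)<25];print(len(Q),Q.mean(0),cv2.minEnclosingCircle(Q[:,:2].astype(np.float32)))
E
```

```text
clock: 16.4
position: [669.0, 71.2, 179.7]
tool_rot: [3.139, -0.0, -1.475]
wrist_force: [-0.7, -0.6, -0.5]
grip_width: 0.3
grasp_force: 0.0
clock: 17.2
position: [670.0, 71.4, 181.0]
tool_rot: [3.142, 0.0, -1.475]
wrist_force: [-0.5, -0.1, -0.2]
grip_width: 0.7
grasp_force: 0.0
[ 0.001  -0.0002  0.071 ] twist 0.0002 j [ 0.39  0.39 -0.05 -0.   -1.13 -0.3 ]
960 [670.42385264  70.10291945  93.75551597] ((670.4736328125, 70.90868377685547), 11.003827095031738)
```

```bash
python3 -m crank '[[0.001,0,0.02,0],[0.001,0,0.04,0],[0.001,0,0.06,0],[0.001,0,0.072,0],[0.001,0,0.078,0],[0.001,0,0.078,0],[0.001,0,0.078,0],[0.001,0,0.078,0]]'; python3 go.py 670.3 70.5 85 -1.475
```

```text
clock: 18.05
position: [670.7, 70.6, 104.1]
tool_rot: [-3.14, 0.0, -1.475]
wrist_force: [-0.7, 0.3, 0.6]
grip_width: 0.6
grasp_force: 0.0
[0.0001 0.0005 0.0191] twist 0.0004 j [ 0.39  0.45 -0.14  0.   -0.98 -0.3 ]
```

```bash
python3 -m crank '[[0,0,0.004,0],[0,0,0.008,0],[0,0,0.012,0],[0,0,0.015,0],[0,0,0.017,0],[0,0,0.0185,0],[0,0,0.0195,0],[0,0,0.0195,0]]'; python3 -m crank '[[0,0,0,0],[0,0,0,0],[0,0,0,0],[0,0,0,0],[0,0,0,0],[0,0,0,0],[0,0,0,0],[0,0,0,0]]'; python3 -m crank '[[0,0,0,0],[0,0,0,0],[0,0,0,0],[0,0,0,0],[0,0,0,0],[0,0,0,0],[0,0,0,0],[0,0,0,0]]'
python3 - <<'E'
from h import *
for n in('scene','top'):
    im,P=cloud(n)
    Q=P[200:300,250:400].reshape(-1,3) if n=='scene' else P[222:280,268:302].reshape(-1,3)
    Q=Q[(Q[:,2]>82)&(Q[:,2]<96)&(Q[:,0]<630)&(Q[:,1]>20)&(Q[:,1]<100)];print(n,len(Q),Q.mean(0) if len(Q) else '')
    cv2.imwrite(f'pics/{n}6.png',im)
E
```

```text
clock: 18.85
position: [670.3, 70.4, 84.3]
tool_rot: [-3.141, -0.0, -1.475]
wrist_force: [-1.6, 0.3, 6.8]
grip_width: 0.3
grasp_force: 3.1
clock: 19.65
position: [670.3, 70.4, 84.3]
tool_rot: [-3.141, -0.0, -1.475]
wrist_force: [-1.6, 0.4, 5.6]
grip_width: 0.5
grasp_force: 3.2
clock: 20.45
position: [670.3, 70.5, 84.3]
tool_rot: [-3.141, -0.0, -1.475]
wrist_force: [-1.6, -0.0, 7.3]
grip_width: 0.2
grasp_force: 3.2
scene 0 
top 101 [575.30655149  61.21902673  91.78833036]
```

Plate back at x 575.3, its home position. Hold a little longer, then lift and step aside to check.

```bash
python3 -m crank '[[0,0,0,0],[0,0,0,0],[0,0,0,0],[0,0,0,0],[0,0,0,0],[0,0,0,0],[0,0,0,0],[0,0,0,0]]'; python3 -m crank '[[0,0,-0.02,0],[0,0,-0.05,0],[0,0,-0.09,0],[0,0,-0.13,0],[0,0,-0.14,0],[0,0,-0.14,0]]'; python3 -m crank '[[0.04,0,0,0],[0.08,0,0,0],[0.12,0,0,0],[0.16,0,0,0],[0.2,0,0,0],[0.2,0,0,0],[0.2,0,0,0],[0.2,0,0,0]]'
python3 - <<'E'
from h import *
im,P=cloud('top');cv2.imwrite('pics/t7.png',im);P0=np.load('top.npy')
def reg(n,u0,u1,v0,v1,z0,z1):
    for X in(P0,P):
        Q=X[v0:v1,u0:u1].reshape(-1,3);Q=Q[(Q[:,2]>z0)&(Q[:,2]<z1)];print(n,len(Q),np.round(Q.mean(0),1) if len(Q) else '')
reg('grip',268,302,224,248,86,105)
reg('button',270,295,185,210,86,105)
reg('jar',150,200,250,298,65,90)
reg('vial',320,340,220,240,45,65)
reg('reagent',155,190,210,245,115,145)
reg('ring',150,192,292,330,15,35)
reg('dish',222,252,172,202,10,30)
reg('beaker',435,485,245,292,20,100)
E
```

```text
clock: 21.35
position: [670.3, 70.4, 84.3]
tool_rot: [-3.141, 0.0, -1.475]
wrist_force: [-1.8, 0.1, 6.6]
grip_width: 0.4
grasp_force: 3.2
clock: 21.95
position: [671.0, 70.7, 225.8]
tool_rot: [-3.138, 0.001, -1.475]
wrist_force: [0.1, -0.1, -0.0]
grip_width: 0.4
grasp_force: 0.0
clock: 22.75
position: [688.8, -128.1, 222.1]
tool_rot: [3.14, 0.0, -1.475]
wrist_force: [-0.0, 0.6, 0.2]
grip_width: 0.6
grasp_force: 0.0
grip 111 [575.6  60.9  92.6]
grip 0 
button 63 [669.8  70.7  93.5]
button 0 
jar 0 
jar 246 [479.7 361.5  77.6]
vial 73 [595.4 -52.1  55.1]
vial 72 [595.4 -52.   55. ]
reagent 123 [592.8 354.2 130.4]
reagent 121 [592.9 354.3 130.4]
ring 559 [377.3 356.3  25.6]
ring 560 [377.6 356.5  25.4]
dish 266 [708.9 198.   15.6]
dish 141 [707.9 212.5  15.5]
beaker 486 [ 497.4 -392.1   61.3]
beaker 489 [ 497.4 -392.2   61.1]
```

View pics/t7.png

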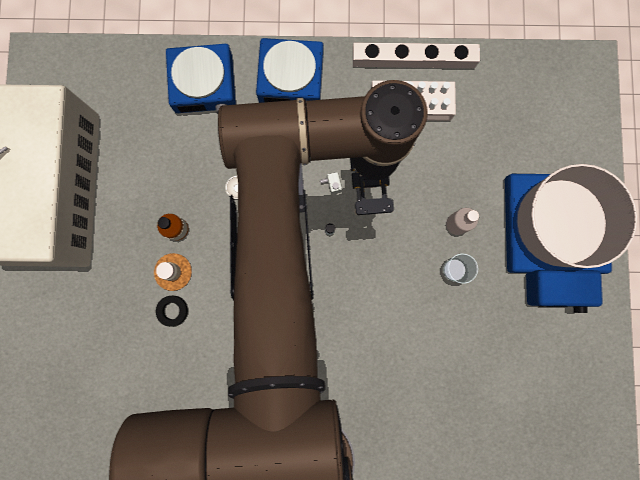

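The top view shows the jar on the mat at (167,270) and the bystanders in place; the arm hides the gauge. I check the gauge against the first scene depth.

Run:
```python
from h import *
im,P=cloud('scene');P0=np.load('scene.npy')
for n,u0,u1,v0,v1,z0,z1 in[('plate',336,366,236,262,50,97),('button',338,360,264,290,84,97),('boss',262,300,295,330,8,60),('dish',388,432,308,340,6,30)]:
    for X in(P0,P):
        Q=X[v0:v1,u0:u1].reshape(-1,3);Q=Q[(Q[:,2]>z0)&(Q[:,2]<z1)];print(n,len(Q),np.round(np.median(Q,0),1),Q.max(0).round(1))
```

```text
plate 473 [581.   60.8  77.5] [588.2  86.2  96.6]
plate 472 [581.3  61.6  76.9] [588.3  86.   96.3]
button 106 [674.3  70.6  93.2] [686.8  80.   96.7]
button 103 [674.2  70.6  93.4] [683.   79.9  96.9]
boss 472 [731.5 -59.5  30. ] [751.5 -26.4  44.5]
boss 466 [731.7 -59.6  30.1] [753.5 -26.5  42.6]
dish 579 [698.4 195.6  12.7] [737.6 229.2  23.4]
dish 575 [698.1 195.7  12.9] [738.8 226.1  22.6]
```

The slide is home, the button is up and nothing else has moved.

```bash
python3 -c "from workcell import r; print(r.hand_in())"
```

```text
the job is handed in; nothing more can be done
None
```

Job handed in at about 23 s: the jar stands on the mat, the gauge was pulled to the mushroom-headed rider, held by the ratchet for over 2 s and released fully home, and depth checks showed the bystanders I measured where they stood (the wash bottle only by eye).

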